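# Push a fresh brake pad down the jig lane under the bar clamp

### The arm

A 6-joint arm with a two-finger parallel gripper is mounted at the origin on the work surface. World frame = base frame: x ahead of the robot, y to its left, z up, the work surface at z = 0. Lengths are in m, angles in rad, forces in N, time in s.
With the tool pointing down it reaches from about 0.3 to 0.75 m from the base axis. Payload 8.5 kg.
Tool frame: the origin (TCP) lies on the front face of the gripper's body, between the roots of the fingers; the fingertips stand 73 mm ahead of it and the grasp point (between the pads) lies 54 mm ahead of it; z points along the fingers, y is the direction in which the jaws open and shut (so a half turn about z gives the same grasp; the last joint's range is limited). The gripper opens to 85 mm and grips with 20 to 120 N. Pads are 22 mm wide; open, the fingers measure 114 mm over their backs; the gripper's body (76 mm by 85 mm) begins 54 mm behind the grasp point. The pads swing forward as they close: fully open they stand 13 mm farther back than shut.
Start: joints at [-1.539, 0.381, 1.297, -0, 1.464, -0.215], TCP at [0.134, -0.533, 0.304] pointing down, gripper open.
Joint ranges: [-3.11, 3.11], [-0.89, 2.33], [0.22, 2.48], [-1.42, 4.56], [0.17, 2.85], [-2.88, 2.88]. Speed limits (rad/s): [2.39, 2.39, 3.14, 3.14, 3.14, 3.14].

### API

Orientations are given as a unit quaternion [w, x, y, z].
In Python, from plant import ctrl gives the robot as it stands.
- The arm moves only by the tool arm_command, never from a script. Its argument "commands" is one flat list of numbers, 7 for each row, row after row: the opening, from 0 (shut) to 1 (fully open), then the shift along the tool's x, y, z in mm, then the turn, a rotation vector about the tool's x, y, z in rad. In form: [jaw, dx, dy, dz, wx, wy, wz, jaw, dx, dy, dz, wx, wy, wz, ...]. A call has 1 to 12 rows; each row is the pose to reach, as a shift and turn from the pose commanded when the call began, along the tool's axes at that moment; what a row does not reach only later rows make up. A row lasts 1/10 s, in which the tool goes at most 50 mm and 8.59 degrees, less where a joint would pass 70% of its speed; a pose out of reach is approached as far as the arm can. A call with a gripper value outside its range is refused whole. The fingers move at their own pace and stop on an object; "squeeze" is the grip in N (left out, the last holds). Time passes only in rows, so rows that repeat a pose let the fingers close. It gives the time, the measured TCP pose, the force and the opening at its end, in the units of the state.
- ctrl.get_state(): the state, without advancing time (a new reading comes with each control period).
- ctrl.snapshot(name): name is "scene" or "side" or "wrist"; returns a dict with "pixels" (400x640x3 uint8, red, green, blue), "depth" (400x640 float32, m along the optical axis (not along the pixel's ray), 0 where there is no reading), "fov_y" (degrees; the focal length in pixels is half the picture's height over the tangent of half this angle, whatever the lens; pixels are square), "cx", "cy" (the principal point, pixels), "dist" ([k1, k2, p1, p2, k3] as OpenCV has them; the pictures are not rectified), "rvec" (rotation vector, rad) and "tvec" (3), from world to camera coordinates, as OpenCV has them. Camera axes: x right, y down, z forward; pixel columns grow to the right and rows downward; lengths in m; the calibration is good to about 2 mm. A picture is of the moment at which its call begins.
- ctrl.close_job(): hands the job in, once; it reports no verdict.
The state is a dict: "clock": time; "joints": joint angles; "joint_vel": joint speeds; "joint_torque": joint torques, N m; "tool_pos": TCP position; "eef_rot": TCP orientation; "force": force on the tool from outside, world axes, zero at the start; "torque": the same for the moment, N m; "gripper_width": finger opening in m.
Only numpy, scipy, OpenCV 4.12 (cv2) and the standard library are available. Lean on these libraries where they do the work, as an engineer would, in place of code of your own. Each camera call takes 0.05 s, during which the arm holds its last target. There are 200 camera calls.

### The job

Push the loose brake pad along the jig, down the lane between the two guide rails, until it lies squarely on the dark landing plate under the clamp's foot. Its edges are wet with adhesive, so neither the pad nor the hand may touch either rail. Only push the pad, never lift or tip it; leave the other things on the bench where they are, and finish with the hand clear.

Things in the scene. Friction and masses are not known exactly. Their poses are not given: they have to be found in the camera images.
- pad: The loose brake pad: a block 120 mm long (its x), 70 mm wide (y), 30 mm high, grey steel backing plate below, near-black lining with four brass rivets and a groove on top; about 0.8 kg (0.6 to 1), slides on the jig's bed. Origin: centre of its underside; z up. It starts on the open bed before the lane's mouth, up to 30 mm off the lane's centre line and up to 12 degrees askew.
- jig: The jig, fixed to the bench: a flat aluminium bed 560 mm long (x) by 220 mm wide (y) by 10 mm thick. Origin: centre of its underside, on the bench; its +x runs down the lane, the way the pad is to be pushed; y = 0 is the lane's centre line. The bar clamp stands on it at its +x end; nothing else stands over the lane.
- clamp_foot (a point): Underside of the foot (30 mm diameter) of the fixed steel bar clamp, at x = 155, y = 0, z = 54 mm of the jig: the pad passes 14 mm below it. Its screw rises from it, with a wooden handle, to 240 mm above the bench; the clamp's arm (101 to 123 mm above the bench) runs from it to the upright at x = 236 to 264 mm of the jig.
- landing (a point): Centre of the landing plate, a dark inlay 120 by 70 mm flush in the bed between the rails at the lane's end, the same size as the pad. The point lies on top of the bed, 10 mm above the bench, at x = 110 mm, y = 0 of the jig, with the jig's axes. The pad belongs here, its origin at this point and its length along x.
- rail_left: Guide rail on the jig's +y side: fixed steel bar 245 mm long (x), 12 mm wide (y), 20 mm high, on the bed. Origin: centre of its underside, at x = 67.5, y = 54, z = 10 mm of the jig. The lane thus runs from x = -55 to x = 190 mm of the jig and is 96 mm wide, 13 mm to spare on each side of the pad.
- rail_right: The like guide rail on the jig's -y side, origin at x = 67.5 mm, y = -54 mm of the jig.
- anvil: Bystander: red rivet anvil, a round foot of 64 mm diameter with a stem, 58 mm high. Origin: centre of its underside.
- washer: Bystander: bronze thrust washer, 60 mm diameter, 8 mm thick, lying flat. Origin: centre of its underside.
- bush: Bystander: white ceramic bush, 40 mm diameter, 35 mm high, standing. Origin: centre of its underside.
- drift: Bystander: chrome drift lying flat, about 120 mm long (x), 16 mm thick. Origin: on its underside, near its middle.
Mind the look-alikes: they are no part of the job. Leave any purple or red look-alike of the pad alone.

How it is judged:
On the way:
1. the pad is in the lane, between the rails (its centre 40 to 150 mm short of the landing) (x of pad in the frame of landing between -0.15 and -0.04 m and y of pad in the frame of landing between -0.014 and 0.014 m), for 0.1 s.
At the end, for the whole second after the job is handed in: The pad lies flat and still on the landing plate: its centre within 12 mm along the lane and 10 mm across it, its length within 0.12 rad (7 degrees) of the lane's direction (x of pad in the frame of landing between -0.012 and 0.012 m and y of pad in the frame of landing between -0.01 and 0.01 m and z of pad in the frame of landing between -0.004 and 0.004 m and angle between the x axis of pad and the x axis of landing, either way round below 0.12 rad and angle between pad's own z axis and vertical below 0.05 rad and linear speed of pad below 0.01 m/s); the robot touches nothing.
It fails at once if anything (pad, hand) touches a guide rail (contact force between any of rail_left, rail_right and anything else above 0.3 N).
It fails at once if the pad is lifted more than 6 mm off the bed or tipped more than 0.12 rad (z of pad in the frame of landing above 0.006 m or angle between pad's own z axis and vertical above 0.12 rad).
It fails at once if a bystander (anvil, washer, bush, drift) is moved more than 15 mm (distance of any of anvil, washer, bush, drift from where it was at the start of the episode above 0.015 m).
It also fails if it takes over 61 s, if anything falls off the work surface, if the arm or the gripper's body presses on something with over 40 N, if the wrist force passes 120 N, or if a joint passes its speed limit or range.

## Working session

There is one attempt and no reset: what is moved stays moved. The work goes in short steps, Python scripts to look and compute and a tool call to move; the robot and the scene stay as the last step left them, time stands still between calls to the robot, and variables do not carry over. Pictures are saved under pics/ and viewed, about 8 in all and at most 12, crops included, and the job is handed in when it is done.

Besides the shell and the picture viewer there is one more tool, called after "Call:" as a command line: name --argument value ..., lists and objects as JSON in quotes. arm_command: Moves the arm, as the interface text tells. Its arguments: {"type":"object","properties":{"commands":{"type":"array"},"squeeze":{"type":"number"}},"required":["commands"]}

```bash
mkdir -p pics; cat > h.py <<'E'
import numpy as np, cv2
from plant import ctrl
def snap(n, f=None):
    s=ctrl.snapshot(n)
    if f: cv2.imwrite('pics/'+f, s['pixels'][:,:,::-1])
    F=200/np.tan(np.radians(s['fov_y'])/2)
    s['K']=np.array([[F,0,s['cx']],[0,F,s['cy']],[0,0,1.]]); s['R']=cv2.Rodrigues(np.array(s['rvec'],float))[0]
    s['t']=np.array(s['tvec'],float).ravel(); s['d']=np.array(s['dist'],float)
    return s
def rays(s,px):
    u=cv2.undistortPoints(np.array(px,float).reshape(-1,1,2),s['K'],s['d']).reshape(-1,2)
    return np.c_[u,np.ones(len(u))]
def onplane(s,px,z):
    r=rays(s,px)@s['R']; c=-s['R'].T@s['t']
    return c+r*((z-c[2])/r[:,2])[:,None]
def cloud(s):
    v,u=np.mgrid[:400,:640]; r=rays(s,np.c_[u.ravel(),v.ravel()])
    P=(r*s['depth'].reshape(-1,1)-s['t'])@s['R']; return P.reshape(400,640,3)
def proj(s,P): return cv2.projectPoints(np.array(P,float).reshape(-1,3),s['R'],s['t'],s['K'],s['d'])[0].reshape(-1,2)
E
python3 - <<'E'
from h import *
for n in ['scene','side']:
    s=snap(n,n+'0.png'); np.savez(n+'0.npz',**{k:s[k] for k in s})
    print(n,-s['R'].T@s['t'],s['fov_y'])
st=ctrl.get_state(); print(st)
E
```

```text
scene [1.01210926 0.54792352 1.1033528 ] 48.37962847662179
side [ 0.31169803 -0.80791865  0.72588052] 54.57775053618256
{'clock': 0.1, 'joints': array([-1.53934135e+00,  3.81101546e-01,  1.29815824e+00,  2.03137218e-05,
        1.46360005e+00, -2.15308789e-01]), 'joint_vel': array([ 0.00058232, -0.00054699, -0.00134795,  0.00161238,  0.00067756,
       -0.00115101]), 'joint_torque': array([ 3.23187873e-03, -4.49222159e+01, -2.31654382e+01, -2.68019949e-04,
        3.70552152e-03, -4.54206997e-06]), 'tool_pos': array([ 0.13433808, -0.53316395,  0.30339702]), 'eef_rot': array([-6.29989412e-04,  9.92398042e-01,  1.23067969e-01,  6.82173502e-05]), 'force': array([ 0.58317399, -0.11410463, -0.05290277]), 'torque': array([ 0.0125471 ,  0.00181022, -0.04616656]), 'gripper_width': 0.08555249151826412}
```

View pics/scene0.png

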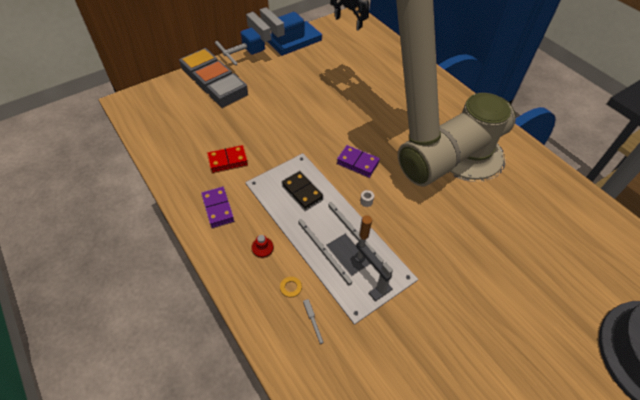

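View pics/side0.png

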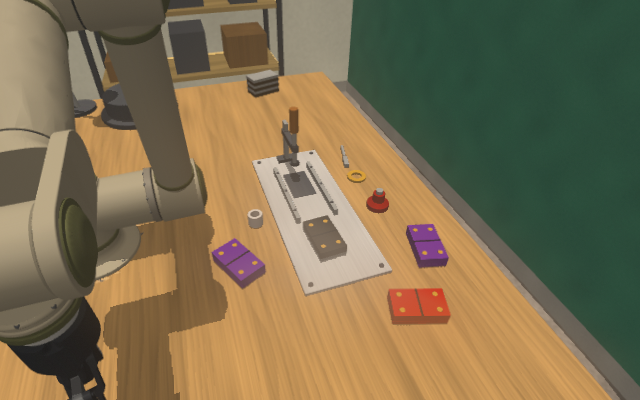

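The scene view shows the jig corners at about (300,156), (247,183), (357,320) and (415,278), with the pad at (302,190). The side view shows the pad at (325,238), the bush at (255,218) and purple and red look-alikes around the jig.

```bash
cat >> h.py <<'E'
def padfit(s,J,c,yaw):
    """pad pose in jig frame from cloud points at pad-top height; J=(origin xy, yaw)"""
    P=cloud(s).reshape(-1,3); P=P[s['depth'].ravel()>0]
    q=P[(abs(P[:,2]-.040)<.006)&(np.hypot(*(P[:,:2]-c).T)<.085)]
    r=cv2.minAreaRect((q[:,:2]*1000).astype(np.float32)); return r,len(q),np.median(q[:,2])
E
python3 - <<'E'
from h import *
C={'scene':[(300,156),(247,183),(357,320),(415,278)],'side':[(310,289),(389,269),(315,151),(254,160)]}
pc={'scene':(302,188),'side':(325,236)}
for n in C:
    s=snap(n); p=onplane(s,C[n],.01); print(n,'corners',p[:,:2].round(4).tolist())
    print('lens',[np.linalg.norm(p[i]-p[i-1]).round(3) for i in range(4)])
    W=cloud(s)
    # bed segmentation: bright grey at z~10mm
    px=s['pixels'].astype(int); sat=px.max(2)-px.min(2); z=W[:,:,2]
    m=((sat<25)&(px.min(2)>110)&(abs(z-.01)<.012)&(s['depth']>0)).astype(np.uint8)
    k,l,stt,_=cv2.connectedComponentsWithStats(m); i=1+stt[1:,4].argmax()
    v,u=np.nonzero(l==i); bp=onplane(s,np.c_[u,v],.01)[:,:2]
    r=cv2.minAreaRect((bp*1000).astype(np.float32)); print('bed',r,stt[i],'z',np.median(z[l==i]), cv2.boxPoints(r).round(1).tolist())
    c=onplane(s,[pc[n]],.04)[0,:2]; print('pad c',c, padfit(s,None,c,0))
    if n=='side': q=(255,213)
    else: q=(368,196)
    print('bush',onplane(s,[q],.035)); 
    q={'scene':(366,222),'side':(294,112)}[n]; print('handle top',W[q[1]-3:q[1]+4,q[0]].round(3).tolist())
E
```

```text
scene corners [[0.4878, -0.2925], [0.6883, -0.2884], [0.6716, 0.2598], [0.4685, 0.2532]]
lens [np.float64(0.546), np.float64(0.201), np.float64(0.548), np.float64(0.203)]
bed ((579.0493774414062, -16.615234375), (217.36575317382812, 556.2779541015625), 0.9025105237960815) [ 246  154  171  170 8198] z 0.00957302718366368 [[466.0, 259.79998779296875], [474.79998779296875, -296.3999938964844], [692.0999755859375, -293.0], [683.2999877929688, 263.20001220703125]]
pad c [ 0.56786101 -0.15675171] (((568.2529296875, -159.4167938232422), (71.56282043457031, 124.13487243652344), 3.612619638442993), 740, np.float64(0.03951202273440682))
bush [[ 0.41660972 -0.02477689  0.035     ]]
handle top [[0.577, 0.136, 0.241], [0.577, 0.137, 0.238], [0.581, 0.141, 0.241], [0.581, 0.142, 0.239], [0.583, 0.144, 0.239], [0.584, 0.146, 0.237], [0.583, 0.146, 0.233]]
side corners [[0.4861, -0.2927], [0.6839, -0.2941], [0.6794, 0.2494], [0.4702, 0.2567]]
lens [np.float64(0.55), np.float64(0.198), np.float64(0.544), np.float64(0.209)]
bed ((572.4918823242188, 182.7086944580078), (63.02296447753906, 22.569438934326172), 88.96736907958984) [285 162  12  12  60] z 0.010343820472767953 [[560.5999755859375, 151.39999389648438], [583.2000122070312, 151.0], [584.2999877929688, 214.0], [561.7999877929688, 214.39999389648438]]
pad c [ 0.56416964 -0.17160432] (((564.6607055664062, -160.75537109375), (70.86711883544922, 122.19388580322266), 4.2454304695129395), 1003, np.float64(0.03963301708613574))
bush [[ 0.41639262 -0.02993734  0.035     ]]
handle top [[0.574, 0.128, 0.24], [0.573, 0.125, 0.239], [0.572, 0.122, 0.237], [0.573, 0.124, 0.233], [0.572, 0.122, 0.231], [0.571, 0.121, 0.229], [0.572, 0.123, 0.224]]
```

Both views agree on the jig at about (579, −17) mm with yaw 90.9°. The pad sits at about jig x = −143, y = +15, roughly 3° askew. I'll move high behind the pad, with the tool x axis along the lane and the jaws part-open so there are two pushing points, and then refine with the wrist camera.

Call:
arm_command --commands '[0.35,487,-148,0,0,0,-1.341,0.35,487,-148,0,0,0,-1.341,0.35,487,-148,0,0,0,-1.341,0.35,487,-148,0,0,0,-1.341,0.35,487,-148,0,0,0,-1.341,0.35,487,-148,0,0,0,-1.341,0.35,487,-148,0,0,0,-1.341,0.35,487,-148,0,0,0,-1.341,0.35,487,-148,0,0,0,-1.341,0.35,487,-148,0,0,0,-1.341,0.35,487,-148,0,0,0,-1.341,0.35,487,-148,0,0,0,-1.341]'

```text
clock: 1.4
tool_pos: [0.5714, -0.2697, 0.3032]
eef_rot: [-0.0, 0.7, 0.714, -0.0]
force: [-0.7, -0.0, 0.0]
gripper_width: 0.0297
```

```bash
python3 - <<'E'
from h import *
s=snap('wrist','w1.png'); st=ctrl.get_state(); print(st['clock'],st['tool_pos'],st['eef_rot'],st['gripper_width'],st['joint_vel'].round(3))
print('cam',-s['R'].T@s['t'],s['R'][2])
E
```

```text
1.45 [ 0.57035791 -0.27074794  0.3034553 ] [-4.05618447e-04  7.00811878e-01  7.13345980e-01 -2.44523392e-04] 0.029658940481906856 [-0.034 -0.019  0.016 -0.002 -0.001 -0.004]
cam [ 0.56953232 -0.1897004   0.37253678] [ 0.00397821 -0.3067942  -0.95176756]
```

View pics/w1.png

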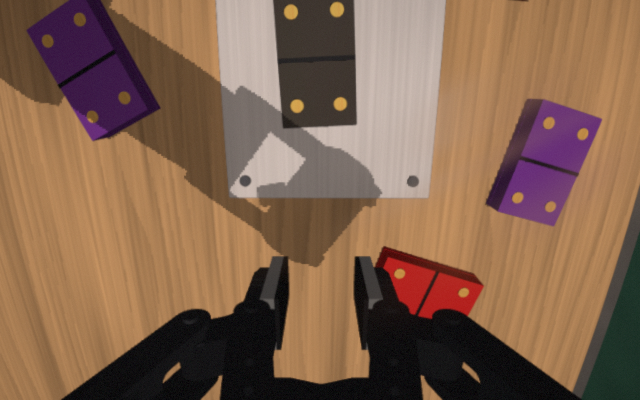

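The wrist picture shows the jig's near edge at row 197 and the pad's rear edge at about (284–356, 126). A red look-alike lies under the right finger at about (425,290), so I'll keep clear of it. Next I'll move forward to see the rails and pad together.

Call:
arm_command --commands '[0.35,45,0,-15,0,0,0,0.35,90,0,-30,0,0,0,0.35,135,0,-30,0,0,0,0.35,180,0,-30,0,0,0,0.35,200,0,-30,0,0,0,0.35,200,0,-30,0,0,0,0.35,200,0,-30,0,0,0]'

```text
clock: 2.15
tool_pos: [0.5665, -0.0721, 0.3342]
eef_rot: [0.0, 0.702, 0.713, -0.0]
force: [-0.2, -0.6, -0.4]
gripper_width: 0.0297
```

```bash
python3 - <<'E'
from h import *
s=snap('wrist','w2.png'); st=ctrl.get_state(); print(st['clock'],st['tool_pos'],st['eef_rot'])
W=cloud(s); P=W.reshape(-1,3); ok=s['depth'].ravel()>0
print('cover y',P[ok][:,1].min(),P[ok][:,1].max())
# rails: points at z~30mm; pad: z~40
z=P[:,2]
def comps(lo,hi):
    m=(ok&(z>lo)&(z<hi)).reshape(400,640).astype(np.uint8); k,l,t,_=cv2.connectedComponentsWithStats(m)
    for i in range(1,k):
        if t[i,4]>300:
            q=W[l==i]; print((lo,hi),t[i],cv2.minAreaRect((q[:,:2]*1000).astype(np.float32)),np.median(q[:,2]).round(4))
comps(.026,.0345); comps(.0355,.045); comps(.007,.0125)
E
```

```text
2.2 [ 0.56664812 -0.07253856  0.33403904] [ 1.91001685e-04  7.01780886e-01  7.12392819e-01 -1.50382769e-04]
cover y -1.1819657149861293 0.12454589667375886
(0.026, 0.0345) [ 270    0   17  171 1990] ((520.6142578125, 11.772010803222656), (12.594792366027832, 169.44715881347656), 1.4047412872314453) 0.0293
(0.026, 0.0345) [ 374    0   19  171 2010] ((628.3285522460938, 13.615074157714844), (13.058915138244629, 170.03219604492188), 0.9836896061897278) 0.0291
(0.026, 0.0345) [160 110  39  38 546] ((415.0375671386719, -29.28325653076172), (39.210628509521484, 36.738101959228516), 56.0858154296875) 0.0334
(0.026, 0.0345) [  83  190  103  105 5211] ((342.4739990234375, -166.60987854003906), (73.3144760131836, 120.61592102050781), 26.597091674804688) 0.0294
(0.026, 0.0345) [ 473  265   75   83 3476] ((806.46826171875, -247.73965454101562), (111.96946716308594, 72.42234802246094), 76.14995574951172) 0.0289
(0.0355, 0.045) [ 283  194   67   99 5865] ((563.4146118164062, -158.75521850585938), (70.07970428466797, 121.68705749511719), 3.930417537689209) 0.0392
(0.007, 0.0125) [  224     0   213   330 45480] ((576.1573486328125, -96.91477966308594), (220.34996032714844, 400.03582763671875), 0.9479643106460571) 0.0093
(0.007, 0.0125) [479   0  53  54 837] ((758.7832641601562, 82.42710876464844), (57.363983154296875, 53.008872985839844), 3.5688624382019043) 0.0076
```

View pics/w2.png

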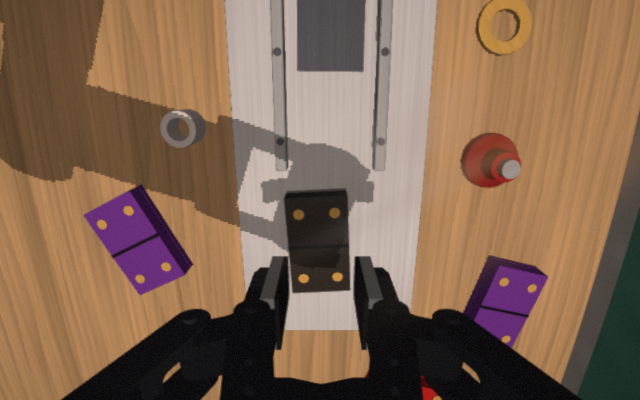

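The wrist picture agrees with the model: the rail centre lines are 107.7 mm apart, the rails begin at world y = −72 mm and the bed is 220 mm wide. In the jig frame the pad is at x = −142, y = +14, +3°, with only 27 mm to go before the mouth. I'll first push it sideways on the open bed, with both fingers against its +y side, which also squares it. After that I'll push from behind.

Call:
arm_command --commands '[0.35,-84,-68,150,0,0,1.569,0.35,-84,-68,150,0,0,1.569,0.35,-84,-68,150,0,0,1.569,0.35,-84,-68,150,0,0,1.569,0.35,-84,-68,150,0,0,1.569,0.35,-84,-68,150,0,0,1.569,0.35,-84,-68,150,0,0,1.569,0.35,-84,-68,150,0,0,1.569,0.35,-84,-68,150,0,0,1.569,0.35,-84,-68,150,0,0,1.569,0.35,-84,-68,150,0,0,1.569,0.35,-84,-68,150,0,0,1.569]'

```text
clock: 3.4
tool_pos: [0.5001, -0.1576, 0.1838]
eef_rot: [0.0, 1.0, 0.008, -0.0]
force: [0.1, -0.5, 2.0]
gripper_width: 0.0298
```

Call:
arm_command --commands '[0.35,0,0,30,0,0,0,0.35,0,0,60,0,0,0,0.35,0,0,80,0,0,0,0.35,0,0,90,0,0,0,0.35,0,0,92,0,0,0,0.35,0,0,92,0,0,0,0.35,0,0,92,0,0,0]'

```text
clock: 4.1
tool_pos: [0.5008, -0.1564, 0.0929]
eef_rot: [0.0, 1.0, 0.009, 0.001]
force: [-0.7, 0.1, 0.5]
gripper_width: 0.0297
```

```bash
python3 - <<'E'
from h import *
st=ctrl.get_state(); q=st['eef_rot']; print(st['clock'],st['tool_pos'],np.degrees(2*np.arctan2(q[2],q[1])),st['force'])
s=snap('wrist','w3.png'); W=cloud(s); z=W[:,:,2]
m=((s['depth']>0)&(abs(z-.0395)<.005)).astype(np.uint8); k,l,t,_=cv2.connectedComponentsWithStats(m)
for i in range(1,k):
    if t[i,4]>300: q=W[l==i]; print(t[i],cv2.minAreaRect((q[:,:2]*1000).astype(np.float32)),np.median(q[:,2]))
E
```

```text
4.1 [ 0.50084575 -0.15636578  0.09285734] 1.0872584466874218 [-0.68579981  0.07436501  0.47061088]
[  152    26   359   212 66190] ((564.2703857421875, -158.9346160888672), (70.53851318359375, 120.78201293945312), 3.893456220626831) 0.03933344941456408
[248 267  39  56 529] ((502.64776611328125, -138.65377807617188), (22.29105567932129, 13.798355102539062), 39.950687408447266) 0.039704240702523305
[356 266  39  57 538] ((501.1214904785156, -176.7216033935547), (22.889102935791016, 13.800119400024414), 1.1765568256378174) 0.039777426682243884
```

View pics/w3.png

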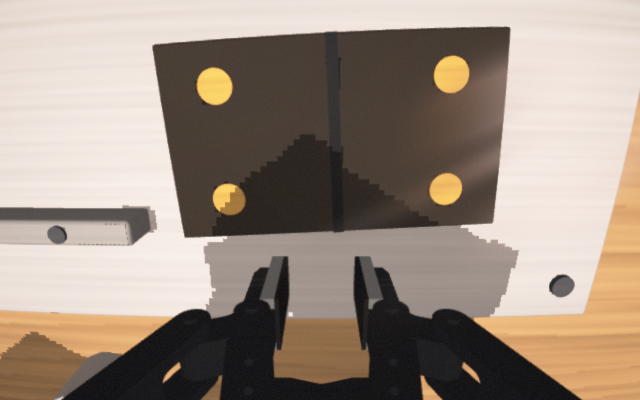

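The fingers straddle the middle of the pad's side, 0.5 to 4 mm off centre, and are well clear of the rail end at (130,230). The pad has to go about 13 mm toward −y, which is about 29 mm of hand travel. I'll push slowly.

Call:
arm_command --commands '[0.35,4,0,0,0,0,0,0.35,8,0,0,0,0,0,0.35,11,0,0,0,0,0,0.35,13,0,0,0,0,0,0.35,15,0,0,0,0,0,0.35,17,0,0,0,0,0,0.35,19,0,0,0,0,0,0.35,21,0,0,0,0,0,0.35,22,0,0,0,0,0,0.35,23,0,0,0,0,0,0.35,24,0,0,0,0,0,0.35,25,0,0,0,0,0]'

```text
clock: 5.35
tool_pos: [0.5246, -0.1551, 0.0918]
eef_rot: [-0.001, 1.0, 0.01, -0.001]
force: [-5.9, 0.5, 2.5]
gripper_width: 0.03
```

```bash
cat > m.py <<'E'
from h import *
st=ctrl.get_state(); q=st['eef_rot']; print(st['clock'],st['tool_pos'].round(4),np.degrees(2*np.arctan2(q[2],q[1])),st['force'].round(1))
s=snap('wrist'); W=cloud(s); z=W[:,:,2]; J=np.array([575.,-16.9]); a=np.radians(.95)
m=((s['depth']>0)&(abs(z-.0395)<.005)).astype(np.uint8); k,l,t,_=cv2.connectedComponentsWithStats(m)
for i in range(1,k):
    if t[i,4]>300:
        q=W[l==i]; r=cv2.minAreaRect((q[:,:2]*1000).astype(np.float32)); d=np.array(r[0])-J
        print(t[i],r,np.median(q[:,2]),'jig xy',d@[-np.sin(a),np.cos(a)],d@[-np.cos(a),-np.sin(a)])
E
python3 m.py
```

```text
5.35 [ 0.5246 -0.1551  0.0918] 1.0904877192425448 [-5.9  0.5  2.5]
[  167    88   349   240 60942] ((559.0231323242188, -160.2580108642578), (92.04644012451172, 120.67525482177734), 1.0199886560440063) 0.039352210812000625 jig xy -143.07341116258903 18.351528491840455
```

The pad is now flush with the fingers (yaw 1.0°, lane 0.95°). Taking the fingers off the merged outline puts its centre at x ≈ 569.8, against a target of 577.4. That leaves about 7.5 mm more, after which I back off and look.

Call:
arm_command --commands '[0.35,2,0,0,0,0,0,0.35,3,0,0,0,0,0,0.35,4,0,0,0,0,0,0.35,5,0,0,0,0,0,0.35,6,0,0,0,0,0,0.35,7,0,0,0,0,0,0.35,7.5,0,0,0,0,0,0.35,7.5,0,0,0,0,0,0.35,2,0,0,0,0,0,0.35,-10,0,0,0,0,0,0.35,-25,0,0,0,0,0,0.35,-25,0,0,0,0,0]'

```text
clock: 6.6
tool_pos: [0.4996, -0.156, 0.0923]
eef_rot: [0.0, 1.0, 0.009, 0.0]
force: [0.2, -0.4, -0.3]
gripper_width: 0.0297
```

```bash
python3 m.py
```

```text
6.6 [ 0.4996 -0.156   0.0923] 1.0328916392004353 [ 0.2 -0.4 -0.3]
[  158     0   368   193 66259] ((576.063232421875, -160.35537719726562), (65.29777526855469, 120.95649719238281), 1.175913691520691) 0.039338666511723894 jig xy -143.4532867255869 1.3153849699753901
[248 267  39  57 535] ((499.1236877441406, -133.04962158203125), (22.8964786529541, 13.967714309692383), 1.0925791263580322) 0.03972767623456125 jig xy -114.87563692641562 77.7916280582176
[356 268  39  58 543] ((499.960205078125, -176.3362579345703), (23.227252960205078, 13.90584945678711), 1.2549580335617065) 0.039639370052274865 jig xy -158.17019264150957 77.67291243312336
```

The pad is squared: its near edge at 543.4 gives a centre jig y ≈ −1, relative yaw +0.2°, jig x ≈ −143. Next I'll lift up and over to behind the pad.

Call:
arm_command --commands '[0.35,0,0,-50,0,0,0,0.35,0,0,-100,0,0,-0.1,0.35,79,97,-110,0,0,-1.569,0.35,79,97,-110,0,0,-1.569,0.35,79,97,-110,0,0,-1.569,0.35,79,97,-110,0,0,-1.569,0.35,79,97,-110,0,0,-1.569,0.35,79,97,-110,0,0,-1.569,0.35,79,97,-110,0,0,-1.569,0.35,79,97,-110,0,0,-1.569,0.35,79,97,-110,0,0,-1.569,0.35,79,97,-110,0,0,-1.569]'

```text
clock: 7.85
tool_pos: [0.5821, -0.2516, 0.2023]
eef_rot: [0.001, 0.699, 0.715, 0.0]
force: [-0.3, 0.4, -0.1]
gripper_width: 0.0298
```

Call:
arm_command --commands '[0.35,0,0,0,0,0,-1.569,0.35,0,0,0,0,0,0]'

```text
clock: 8.05
tool_pos: [0.5821, -0.2516, 0.2022]
eef_rot: [0.001, 0.698, 0.716, 0.0]
force: [0.5, -0.3, 0.0]
gripper_width: 0.0299
```

```bash
python3 m.py
```

```text
8.05 [ 0.5821 -0.2516  0.2022] 91.52216961537967 [ 0.5 -0.3  0. ]
[  263     0   116   169 18363] ((578.959228515625, -167.9917755126953), (70.48210906982422, 104.3729476928711), 1.3421519994735718) 0.039331204949541454 jig xy -151.13665060986793 -1.45360257579628
```

I left a stray turn in that last short call. It jogged the hand about 8° high above everything and then returned it, without harm. Now a small trim (−2 mm lateral, −0.5° yaw) and down behind the pad.

Call:
arm_command --commands '[0.35,0,-2,30,0,0,0.01,0.35,0,-2,60,0,0,0.01,0.35,0,-2,90,0,0,0.01,0.35,0,-2,105,0,0,0.01,0.35,0,-2,110,0,0,0.01,0.35,0,-2,110,0,0,0.01,0.35,0,-2,110,0,0,0.01]'

```text
clock: 8.8
tool_pos: [0.5799, -0.2518, 0.0931]
eef_rot: [0.001, 0.704, 0.71, 0.0]
force: [-0.1, -0.3, 0.2]
gripper_width: 0.0298
```

```bash
python3 m.py
```

```text
8.8 [ 0.5799 -0.2518  0.0931] 90.4290582345755 [-0.1 -0.3  0.2]
[  212     0   217   228 45382] ((579.03466796875, -181.07598876953125), (70.71125030517578, 78.85726165771484), 0.9650989174842834) 0.039327081137657614 jig xy -164.2203161463204 -1.3120971282183662
[248 266  39  59 528] ((557.892333984375, -250.19786071777344), (13.849506378173828, 22.718955993652344), 0.27733713388442993) 0.03963909842358217 jig xy -232.9821498051087 20.973362252669062
[356 266  39  57 517] ((600.9057006835938, -249.8597412109375), (22.726573944091797, 13.691385269165039), 89.9202880859375) 0.0398369987892452 jig xy -233.35723272482778 -22.039698001231713
```

The finger midpoint is at jig y = −0.5 and the pad at −1.3, 18 mm ahead of the fingers and square. I'll start the push.

Call:
arm_command --commands '[0.35,8,0,0,0,0,-0.008,0.35,14,0,0,0,0,-0.008,0.35,17,0,0,0,0,-0.008,0.35,19,0,0,0,0,-0.008,0.35,22,0,0,0,0,-0.008,0.35,26,0,0,0,0,-0.008,0.35,30,0,0,0,0,-0.008,0.35,34,0,0,0,0,-0.008,0.35,38,0,0,0,0,-0.008,0.35,42,0,0,0,0,-0.008,0.35,46,0,0,0,0,-0.008,0.35,48,0,0,0,0,-0.008]'

```text
clock: 10.05
tool_pos: [0.5791, -0.2033, 0.0922]
eef_rot: [0.0, 0.702, 0.712, 0.0]
force: [1.1, -5.0, 2.5]
gripper_width: 0.0298
```

```bash
cat > m2.py <<'E'
from h import *
st=ctrl.get_state(); q=st['eef_rot']; J=np.array([575.,-16.9]); a=np.radians(.95)
x=np.array([-np.sin(a),np.cos(a)]); y=np.array([-np.cos(a),-np.sin(a)])
d=st['tool_pos'][:2]*1000-J; print(st['clock'],st['tool_pos'].round(4),'yaw-lane',np.degrees(2*np.arctan2(q[2],q[1]))-90.95,st['force'].round(1),'TCP jig',d@x,d@y)
for n in ['wrist','scene','side']:
    s=snap(n); P=cloud(s).reshape(-1,3); P=P[(s['depth'].ravel()>0)&(abs(P[:,2]-.0395)<.005)]
    D=P[:,:2]*1000-J; X,Y=D@x,D@y; h=d@x
    o=(X>h+17)&(X<h+180)&(abs(Y)<48); X,Y=X[o],Y[o]
    r=cv2.minAreaRect(np.c_[X,Y].astype(np.float32)); print(n,o.sum(),'x range',np.percentile(X,[.5,99.5]).round(1),[np.round(v,2) for v in r])
    for lo in (20,45,70,95,120):
        k=abs(X-h-lo)<6
        if k.sum()>30: print('  y edges at +%d'%lo,np.percentile(Y[k],[1,99]).round(1),end='')
    print()
E
python3 m2.py
```

```text
10.05 [ 0.5791 -0.2033  0.0922] yaw-lane -0.07789536329288183 [ 1.1 -5.   2.5] TCP jig -186.4781891110733 -1.0303835873176883
wrist 52234 x range [-168.9  -77.6] [array([-123.12,   -1.97]), array([92.72, 70.6 ]), np.float64(0.02)]
  y edges at +20 [-35.9  32.1]  y edges at +45 [-36.   32.1]  y edges at +70 [-36.   32.2]  y edges at +95 [-36.  32.]
scene 736 x range [-168.9  -53.9] [array([-111.23,   -5.16]), array([ 72.15, 116.92]), np.float64(89.38)]
  y edges at +20 [-40.4  27.4]  y edges at +45 [-40.1  28.8]  y edges at +70 [-39.3  29.1]  y edges at +95 [-40.9  29. ]  y edges at +120 [-39.4  27.9]
side 221 x range [-167.4  -56.2] [array([-112.34,    3.2 ]), array([118.79,  48.22]), np.float64(10.58)]
  y edges at +120 [-7.7 32.6]
```

The pad is flush and square at jig x ≈ −113, y ≈ −2. I'll continue, steering 2 mm toward +y.

Call:
arm_command --commands '[0.35,3,-0.2,0,0,0,0,0.35,7,-0.4,0,0,0,0,0.35,11,-0.6,0,0,0,0,0.35,15,-0.8,0,0,0,0,0.35,19,-1,0,0,0,0,0.35,23,-1.2,0,0,0,0,0.35,27,-1.4,0,0,0,0,0.35,31,-1.6,0,0,0,0,0.35,35,-1.8,0,0,0,0,0.35,39,-2,0,0,0,0,0.35,43,-2,0,0,0,0,0.35,46,-2,0,0,0,0]'

```text
clock: 11.4
tool_pos: [0.5762, -0.1572, 0.0919]
eef_rot: [-0.0, 0.702, 0.712, -0.0]
force: [1.1, -5.7, 2.4]
gripper_width: 0.03
```

```bash
python3 m2.py
```

```text
11.4 [ 0.5762 -0.1572  0.0919] yaw-lane -0.0808533622603278 [ 1.1 -5.7  2.4] TCP jig -140.30130857997418 1.123629062726416
wrist 52367 x range [-122.6  -31.4] [array([-76.96,   0.08]), array([70.62, 92.78]), np.float64(89.85)]
  y edges at +20 [-33.8  34.3]  y edges at +45 [-33.8  34.2]  y edges at +70 [-33.9  34.3]  y edges at +95 [-33.9  34.1]
scene 774 x range [-122.9   -7.5] [array([-64.92,   1.74]), array([116.72,  82.28]), np.float64(0.47)]
  y edges at +20 [-37.9  29.3]  y edges at +45 [-38.8  31.3]  y edges at +70 [-38.5  30.9]  y edges at +95 [-37.1  29.8]  y edges at +120 [-38.4  29.2]
side 187 x range [-122.5   -8.9] [array([-64.73,   6.87]), array([121.06,  48.86]), np.float64(15.66)]
  y edges at +120 [-2.1 34.7]
```

The pad is centred (y = +0.1, yaw −0.15°), with its front 47 mm into the lane. I'll continue straight, and check the rails in the same picture.

Call:
arm_command --commands '[0.35,3,0,0,0,0,0,0.35,7,0,0,0,0,0,0.35,11,0,0,0,0,0,0.35,15,0,0,0,0,0,0.35,19,0,0,0,0,0,0.35,23,0,0,0,0,0,0.35,27,0,0,0,0,0,0.35,31,0,0,0,0,0,0.35,35,0,0,0,0,0,0.35,39,0,0,0,0,0,0.35,43,0,0,0,0,0,0.35,45,0,0,0,0,0]'

```text
clock: 12.75
tool_pos: [0.5756, -0.1121, 0.0919]
eef_rot: [-0.0, 0.702, 0.712, -0.0]
force: [0.3, -3.0, -2.5]
gripper_width: 0.03
```

```bash
cat >> m2.py <<'E'
s=snap('wrist'); P=cloud(s).reshape(-1,3); P=P[(s['depth'].ravel()>0)&(abs(P[:,2]-.029)<.004)]
D=P[:,:2]*1000-J; X,Y=D@x,D@y
for sg in (1,-1):
    k=(Y*sg>44)&(Y*sg<66)
    if k.sum()>100: print('rail y',np.percentile(Y[k],[2,98]).round(1),'x',np.percentile(X[k],[1,99]).round(1), 'slope deg',np.degrees(np.polyfit(X[k],Y[k],1)[0]))
E
python3 m2.py
```

```text
12.75 [ 0.5756 -0.1121  0.0919] yaw-lane -0.0731876104997582 [ 0.3 -3.  -2.5] TCP jig -95.20649270041255 1.0206042840497895
wrist 52381 x range [-77.6  13.7] [array([-31.87,  -0.15]), array([92.68, 70.78]), np.float64(0.03)]
  y edges at +20 [-34.1  34. ]  y edges at +45 [-34.1  33.9]  y edges at +70 [-34.2  34.1]  y edges at +95 [-34.2  33.8]
scene 806 x range [-77.3  37.3] [array([ 3.05, -1.63]), array([166.42,  77.36]), np.float64(4.4)]
  y edges at +20 [-37.7  31.1]  y edges at +45 [-37.6  28.2]  y edges at +70 [-38.7  31.5]  y edges at +95 [-37.9  31. ]  y edges at +120 [-38.5  31.3]
side 160 x range [-77.2  36.4] [array([-20.01,   6.11]), array([120.52,  46.65]), np.float64(14.29)]
  y edges at +120 [-0.5 34.9]
rail y [47.7 59. ] x [-54.4  16.8] slope deg -0.08275315263989505
rail y [-59.3 -47.9] x [-54.4  16.8] slope deg -0.12819850677287442
```

The rails measure ±48 mm and the pad edges ±34–35 mm in the same picture, so it is centred. I'll carry on.

Call:
arm_command --commands '[0.35,3,0,0,0,0,0,0.35,8,0,0,0,0,0,0.35,13,0,0,0,0,0,0.35,18,0,0,0,0,0,0.35,23,0,0,0,0,0,0.35,28,0,0,0,0,0,0.35,33,0,0,0,0,0,0.35,38,0,0,0,0,0,0.35,43,0,0,0,0,0,0.35,48,0,0,0,0,0,0.35,53,0,0,0,0,0,0.35,55,0,0,0,0,0]'

```text
clock: 14.15
tool_pos: [0.5748, -0.0571, 0.0921]
eef_rot: [0.0, 0.702, 0.713, 0.0]
force: [-0.4, -6.1, 3.1]
gripper_width: 0.0297
```

```bash
python3 m2.py; python3 -c "
from h import *
snap('side','s4.png')"
```

```text
14.15 [ 0.5748 -0.0571  0.0921] yaw-lane -0.06539643845259491 [-0.4 -6.1  3.1] TCP jig -40.15726890946986 0.8558139323744709
wrist 52315 x range [-22.5  68.7] [array([23.19, -0.18]), array([92.67, 70.51]), np.float64(0.03)]
  y edges at +20 [-34.1  33.9]  y edges at +45 [-34.2  33.8]  y edges at +70 [-34.3  34. ]  y edges at +95 [-34.2  33.8]
scene 859 x range [-22.7  92.1] [array([34.9 ,  2.07]), array([ 85.32, 116.86]), np.float64(88.51)]
  y edges at +20 [-38.5  36.5]  y edges at +45 [-36.7  31. ]  y edges at +70 [-37.9  30.2]  y edges at +95 [-37.7  31. ]  y edges at +120 [-39.   29.9]
side 137 x range [-22.8  90. ] [array([33.82,  3.8 ]), array([113.89,  60.17]), np.float64(0.34)]

rail y [47.7 59. ] x [-51.   71.8] slope deg -0.03784054106619356
rail y [-59.1 -47.8] x [-50.   71.6] slope deg -0.17833373555786977
```

View pics/s4.png

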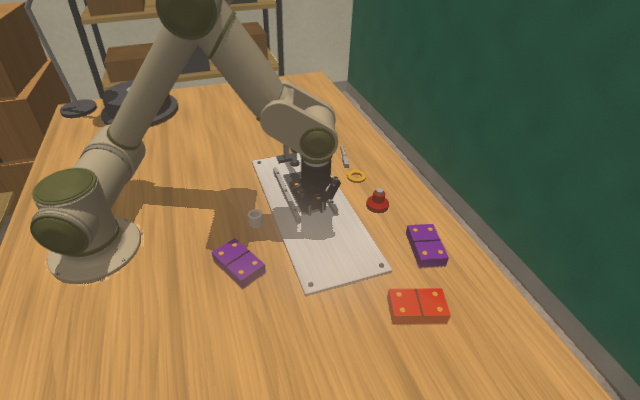

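The side view shows the hand over the pad in the lane, with the forearm close to the clamp. Before the last 77 mm I'll check the arm's clearance to the clamp handle.

```bash
python3 - <<'E'
from h import *
s=snap('scene','c5.png'); J=np.array([575.,-16.9]); a=np.radians(.95)
x=np.array([-np.sin(a),np.cos(a)]); y=np.array([-np.cos(a),-np.sin(a)])
P=cloud(s).reshape(-1,3); P=P[s['depth'].ravel()>0]; D=P[:,:2]*1000-J; X,Y,Z=D@x,D@y,P[:,2]*1000
for lo in range(40,320,20):
    k=(Z>lo)&(Z<lo+20)&(abs(Y)<110)&(X>-150)&(X<300)
    if k.sum(): print(lo,k.sum(),'hist X from -150 step 25',np.histogram(X[k],np.arange(-150,301,25))[0])
cv2.imwrite('pics/c5c.png',cv2.resize(s['pixels'][130:330,220:440,::-1],None,fx=3,fy=3))
E
```

```text
40 454 hist X from -150 step 25 [ 0  0  0  0 58 63 69 73 75 54  0  5 19  0  0 16 22  0]
60 191 hist X from -150 step 25 [  0   0   0   1 100   1   0   0   0   0   0  10  39   0   0  17  23   0]
80 148 hist X from -150 step 25 [ 0  0  0  2 77 22  0  0  0  0  0  1 11  0  0 15 20  0]
100 324 hist X from -150 step 25 [  0   0   0   1 127  30   0   0   0   0   0  12  25  27  40  32  30   0]
120 348 hist X from -150 step 25 [ 0  0  0  1 82 11  0  0  0  0  0 10 60 61 56 37 30  0]
140 173 hist X from -150 step 25 [ 0  0  0  1 25 52  0  0  0  0  0  0 24  0  0 38 33  0]
160 146 hist X from -150 step 25 [ 0  0  0  1 27 88  0  0  0  0  0  4 26  0  0  0  0  0]
180 184 hist X from -150 step 25 [  0   0   0   4  35 100   0   0   0   0   0   5  40   0   0   0   0   0]
200 65 hist X from -150 step 25 [ 0  0  0  3 12  1  0  0  0  0  0  5 44  0  0  0  0  0]
220 142 hist X from -150 step 25 [ 0  0  0 15 14  0 25  0  0  0  0 16 72  0  0  0  0  0]
240 121 hist X from -150 step 25 [ 0  0  1  1  0  0 59 31  0  0  0 10 19  0  0  0  0  0]
260 304 hist X from -150 step 25 [  0   3  16  52   6   8  86 133   0   0   0   0   0   0   0   0   0   0]
280 599 hist X from -150 step 25 [  0  11  47 122  46  31 123 219   0   0   0   0   0   0   0   0   0   0]
300 1202 hist X from -150 step 25 [  0  15 114 297 229 160 191 171  25   0   0   0   0   0   0   0   0   0]
```

View pics/c5c.png

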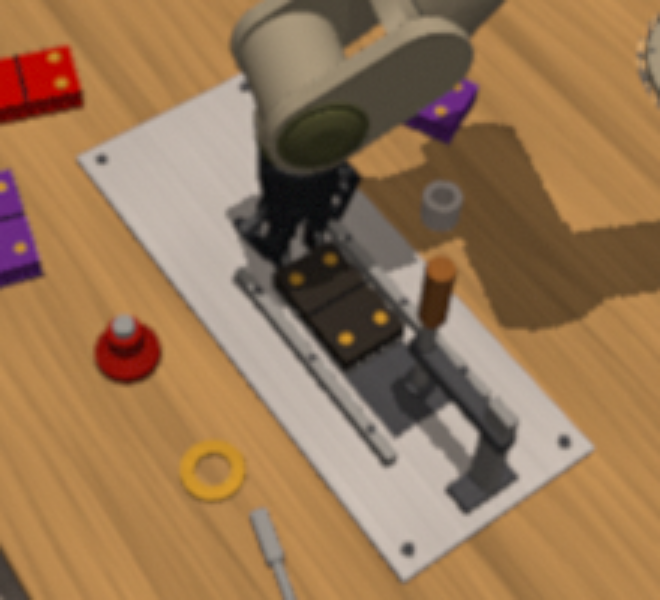

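In the crop the pad is part-way over the plate and square. At the handle's height (below 240 mm) the wrist housing reaches about jig x = 25, so after 77 mm it would be at about 102, against the handle at 142. I'll do 50 mm, then recheck.

Call:
arm_command --commands '[0.35,3,0,0,0,0,0,0.35,8,0,0,0,0,0,0.35,13,0,0,0,0,0,0.35,18,0,0,0,0,0,0.35,23,0,0,0,0,0,0.35,28,0,0,0,0,0,0.35,33,0,0,0,0,0,0.35,38,0,0,0,0,0,0.35,43,0,0,0,0,0,0.35,47,0,0,0,0,0,0.35,50,0,0,0,0,0,0.35,50,0,0,0,0,0]'

```text
clock: 15.65
tool_pos: [0.574, -0.007, 0.092]
eef_rot: [-0.0, 0.702, 0.712, 0.0]
force: [0.1, 0.8, -0.1]
gripper_width: 0.03
```

```bash
python3 m2.py; python3 - <<'E'
from h import *
s=snap('scene'); J=np.array([575.,-16.9]); a=np.radians(.95)
x=np.array([-np.sin(a),np.cos(a)]); y=np.array([-np.cos(a),-np.sin(a)])
P=cloud(s).reshape(-1,3); P=P[s['depth'].ravel()>0]; D=P[:,:2]*1000-J; X,Y,Z=D@x,D@y,P[:,2]*1000
for lo in range(140,320,20):
    k=(Z>lo)&(Z<lo+20)&(abs(Y)<110)&(X>-150)&(X<200)
    if k.sum(): print(lo,k.sum(),'X from -60 step 20',np.histogram(X[k],np.arange(-60,201,20))[0], 'Y of X>50', np.percentile(Y[k&(X>50)],[2,98]).round() if (k&(X>50)).any() else '')
E
```

```text
15.65 [ 0.574 -0.007  0.092] yaw-lane -0.0754105288953042 [ 0.1  0.8 -0.1] TCP jig 9.936528694354235 0.8217654701307467
wrist 52313 x range [ 27.6 118.9] [array([73.4 , -0.62]), array([70.95, 92.95]), np.float64(89.98)]
  y edges at +20 [-34.6  33.6]  y edges at +45 [-34.6  33.5]  y edges at +70 [-34.6  33.6]  y edges at +95 [-34.6  33.4]
scene 807 x range [ 27.7 140.9] [array([84.9 ,  2.83]), array([ 85.14, 115.11]), np.float64(89.36)]
  y edges at +20 [-38.1  31.6]  y edges at +45 [-37.5  32.1]  y edges at +70 [-38.9  29.7]  y edges at +95 [-38.8  27.1]  y edges at +120 [-38.7  12.9]
side 129 x range [ 27. 143.] [array([85.26,  3.4 ]), array([116.61,  60.68]), np.float64(0.43)]

rail y [47.7 59.1] x [-48.6 121.3] slope deg -0.07987511837237232
rail y [-59.2 -47.8] x [-49.8 121.1] slope deg -0.2877465669783401
140 93 X from -60 step 20 [ 0  0  2 18 24 27  0  0  0  0 21  1  0] Y of X>50 [-11.  -0.]
160 157 X from -60 step 20 [ 0  0  6 23 46 55  0  0  0  0 11 16  0] Y of X>50 [-16.   1.]
180 181 X from -60 step 20 [ 0  0  6 27 55 47  0  0  0  0 17 29  0] Y of X>50 [-16.   2.]
200 81 X from -60 step 20 [ 0  0  3 16 11  0  0  0  0  0 23 28  0] Y of X>50 [-17.   2.]
220 179 X from -60 step 20 [ 0  0 20 34  4  0 23  0  0  0 64 34  0] Y of X>50 [-33.   8.]
240 98 X from -60 step 20 [ 2  1  0  0  0  5 71  0  0  0 15  4  0] Y of X>50 [-50.  28.]
260 288 X from -60 step 20 [ 11  16  37   8   8  25 132  51   0   0   0   0   0] Y of X>50 [-57.  53.]
280 617 X from -60 step 20 [ 40  61 106  41  34  44 192  99   0   0   0   0   0] Y of X>50 [-58.  78.]
300 1282 X from -60 step 20 [ 55 182 226 190 179 100 221 129   0   0   0   0   0] Y of X>50 [-50.  94.]
```

Clearance is fine: the wrist stays below x ≈ 107 after the last 27 mm, and the handle is at 140. The pad centre is at about x = 83, y = −0.6. Last 27 mm, slowing down, then a straight retreat.

Call:
arm_command --commands '[0.35,3,0,0,0,0,0,0.35,7,0,0,0,0,0,0.35,11,0,0,0,0,0,0.35,15,0,0,0,0,0,0.35,19,0,0,0,0,0,0.35,22,0,0,0,0,0,0.35,24,0,0,0,0,0,0.35,25.5,0,0,0,0,0,0.35,26.5,0,0,0,0,0,0.35,27,0,0,0,0,0,0.35,27,0,0,0,0,0,0.35,25,0,0,0,0,0]'

```text
clock: 17.1
tool_pos: [0.5734, 0.0179, 0.0917]
eef_rot: [-0.001, 0.702, 0.712, 0.0]
force: [-1.0, -0.2, -0.1]
gripper_width: 0.0297
```

Call:
arm_command --commands '[0.35,-10,0,0,0,0,0,0.35,-30,0,0,0,0,0,0.35,-50,0,-20,0,0,0,0.35,-65,0,-60,0,0,0,0.35,-75,0,-100,0,0,0,0.35,-80,0,-140,0,0,0,0.35,-80,0,-170,0,0,0,0.35,-80,0,-170,0,0,0,0.35,-80,0,-170,0,0,0]'

```text
clock: 18.0
tool_pos: [0.5746, -0.0628, 0.2617]
eef_rot: [-0.0, 0.702, 0.712, 0.0]
force: [-0.6, -0.3, -0.5]
gripper_width: 0.0299
```

```bash
python3 m2.py; python3 - <<'E'
from h import *
s=snap('wrist','w6.png'); W=cloud(s); J=np.array([575.,-16.9]); a=np.radians(.95)
x=np.array([-np.sin(a),np.cos(a)]); y=np.array([-np.cos(a),-np.sin(a)])
P=W.reshape(-1,3); P=P[(s['depth'].ravel()>0)]; D=P[:,:2]*1000-J; X,Y,Z=D@x,D@y,P[:,2]*1000
k=(abs(Z-39.5)<4)&(abs(Y)<45)&(X>0)&(X<180); print('pad rear',np.percentile(X[k],.5),'front',np.percentile(X[k],99.5),'z',np.percentile(Z[k],[2,50,98]))
r=(abs(Z-29)<4)&(abs(abs(Y)-54)<9); print('rail start',np.percentile(X[r],.5))
E
```

```text
18.0 [ 0.5746 -0.0628  0.2617] yaw-lane -0.099937503037836 [-0.6 -0.3 -0.5] TCP jig -45.86345279423981 1.17790712634918
wrist 6870 x range [ 48.4 103.5] [array([76.08, -0.48]), array([70.62, 55.84]), np.float64(89.96)]
  y edges at +95 [-34.6  33.7]  y edges at +120 [-34.9  33.9]
scene 622 x range [ 47.7 133.2] [array([90.39, -4.04]), array([71.59, 86.41]), np.float64(89.71)]
  y edges at +95 [-38.6  29.9]  y edges at +120 [-38.5  28.9]
side 461 x range [ 45.3 133.6] [array([88.81, -0.63]), array([90.54, 70.59]), np.float64(0.0)]
  y edges at +95 [-34.8  33.2]  y edges at +120 [-34.   33.4]
rail y [47.9 59.6] x [-53.  105.5] slope deg 0.09979396990816584
rail y [-59.5 -47.8] x [-53.3 105.4] slope deg -0.14520274677494346
pad rear 48.68417724032392 front 103.69724041171884 z [37.70824209 39.32306863 40.95294198]
rail start -54.19352670479807
```

View pics/w6.png

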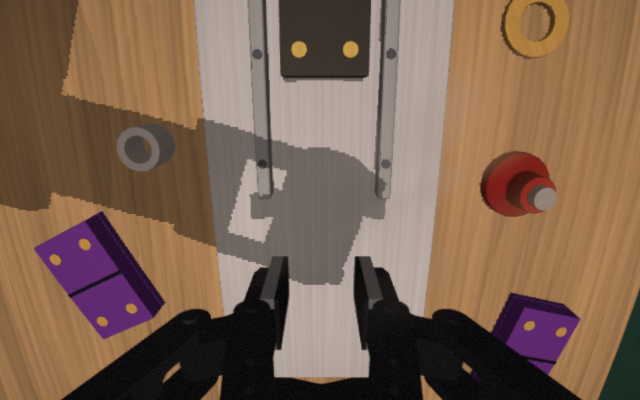

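The picture shows the pad's rear edge at (280–368, 77), centred between the rails and covering the plate. The hand is clear and the bystanders are in place. The pad centre is at about x = 109, y = −0.5, with yaw near 0. I'm handing in.

```bash
python3 -c "
from plant import ctrl
print(ctrl.close_job())"
```

```text
the job is handed in; nothing more can be done
None
```

The pad is on the landing plate and I handed the job in at about 18 s. No verdict was reported. I first pushed the pad sideways on the open bed with two part-open fingers to centre and square it. Then I pushed it from behind, down the middle of the lane, and backed the hand off and up.

**Final position:** the wrist camera puts the pad's rear edge at jig x = 48.7 mm (ideal 50). Taking its length as the given 120 mm, its centre is about 1 mm short of the plate's centre. It is 0.5 mm off the centre line, within 0.1° of the lane, and its top is at 39.3 mm, so it lies flat.

**Rails and bystanders:** in the lane, the pad's edges stood at about ±34–35 mm and the rails' inner faces at ±48 mm in the same pictures. Forces at the ends of the moves stayed around 7 N or less. No bystander looked moved, but I checked that by eye only, and the drift is not in the last picture.

**Disagreements and slips:**
- **Scene camera:** it read the pad about 4 mm further to the −y side than the wrist camera. I trusted the wrist camera, which saw pad and rails together; the side camera's last reading agreed with it to 0.2 mm.
- **Far end not measured:** the wrist picture cut off the pad's front end, so only the rear edge was measured directly.
- **Stray turn:** one short move held a wrong turn of about 8°, made high above the bench and undone in the next step; nothing was touched.

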